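# Fetch the stray tin with the reacher

## Task

A small tin has slid back under the clear display shelf. Hold the reacher by its grip, slide its jaws into the low gap, squeeze the trigger so that they close on the tin, and draw it out low over the counter without tipping it. Set it down standing inside the empty circle of the row of tins of its own size, then let go and leave the reacher resting on its foot with its jaws open; do not touch the tin with the robot's own fingers, and leave the tins in the two rows where they are.

Things in the scene. Friction and masses are not known exactly. Their poses are not given: they have to be found in the camera images.
- riser: Low display shelf, clear top, steel legs, fixed. Origin on the counter at the middle of its open mouth; x runs level into the gap, z up. 200 deep, 164 wide; the gap is 62 high, 146 wide between 14-high side kerbs, closed by a 40-high plate at x 194. Top surface at z 68; three jars fixed on it at the back (x 153 to 191, up to z 123).
- stray_tin: Small red tin with a white band and a bright lid, 45 diameter, 40 high, about 0.09 kg, standing on the counter under the shelf, 50 to 105 behind the mouth and within 12 of its middle line. Origin at the centre of its underside, z along its axis, upwards.
- reacher: Short reacher, 0.35 kg, standing on the counter on a flat foot (66 wide, x -60 to 50, 8 high) and a front skid (50 wide, x 126 to 158), on which it can be slid about. Origin on the underside below the middle of the grip; x along the shaft to the jaws, z up. Shaft 16 wide, top at z 24. Fixed handle: blue upright post, 24 wide in y, outer face at x -30, z 22 to 90.
- grip (a point): On the reacher, midway between the outer faces of handle and free trigger, 60 above the underside: take both posts here together from above (60 wide, fingers closing along the reacher's x). The handle does not yield, so if both fingers close equally the whole reacher moves forward by half the squeeze.
- jaw_centre (a point): On the reacher, on its middle line 220 ahead of its origin, 20 above the counter: the centre of a 45 tin held in the jaws. The jaw tips reach 20 further ahead.
- trigger (a joint): Orange upright post like the handle, outer face at reacher x +30 when free, z 30 to 88; it slides towards the handle. Value in m: 0 free (jaws open) to 0.018 fully squeezed. A spring returns it: 10 N to start it, 16 N at the end; a grip of 8 N leaves it free. The jaws touch a 45 mm tin at about 0.010; a grip of 25 to 30 N then holds it well for sliding.
- jaw_left: Jaw on the reacher's +y side: an 80 mm finger with a cupped black rubber pad, z 9 to 31, turning about a vertical pin 145 ahead of the reacher's origin, linked to the trigger. Open, the two tips are about 65 apart and the jaws measure 102 over their outsides. Origin on the pin.
- jaw_right: The same jaw on the -y side.
- small_row: Row marking of the small tins on the counter beside the shelf: flat black strip and a white circle with black rim, 85 over the rim. Origin at the circle's centre, 70 before the shelf's mouth and 115 to one side of its middle line (the side varies); x runs along the row, parallel to the shelf's x. Two small tins stand on it about 90 and 160 from the circle's centre.
- large_row: The same marking on the other side of the shelf, for the row of the large tins.
- small_tin1: Tin of the small row, like the stray one (45 diameter, 40 high), nearer the circle. Origin at the centre of its underside.
- small_tin2: The second tin of the small row.
- large_tin1: Tin of the large row, same colours, 58 diameter, 48 high, nearer the circle. Origin at the centre of its underside.
- large_tin2: The second tin of the large row.

How it is judged:
By the outcome, as a careful person would: the job done as asked, in the order asked, and still so for the second after the job is handed in, with the robot touching nothing.
It also fails if it takes over 58 s, if anything falls off the work surface, if the arm or the gripper's body presses on something with over 40 N, if the wrist force passes 120 N, or if a joint passes its speed limit or range.

## Robot

A 7-joint arm with a two-finger parallel gripper is mounted at the origin on the work surface. World frame = base frame: x ahead of the robot, y to its left, z up, the work surface at z = 0. Lengths are in mm, angles in degrees, forces in N, time in s.
With the tool pointing down it reaches from about 425 to 950 mm from the base axis. Payload 16.7 kg.
Tool frame: the origin (TCP) lies at the very end of the fingers, on their centre line; the grasp point (between the pads) lies 19 mm behind it; y points along the fingers, z is the direction in which the jaws open and shut, and the axes are right-handed (so a half turn about y gives the same grasp; the last joint's range is limited). The gripper opens to 94 mm and grips with 3 to 60 N. Pads are 16 mm wide; open, the fingers measure 119 mm over their backs; the gripper's body (75 mm by 177 mm) begins 78 mm behind the grasp point.
Start: joints at [-83.795, 24.414, 4.234, 92.017, -1.954, 63.644, -3.845], TCP at [172.098, 652.652, 170.667] pointing down, gripper open.
Joint ranges: [-163.25, 163.25], [-28.42, 122.38], [-70.27, 78.77], [12.13, 141.07], [-58.53, 238.53], [9.26, 117.41], [-156.51, 156.51]. Speed limits (degrees/s): [108.29, 108.29, 136.94, 136.94, 172.46, 172.46, 172.46].

## Interface

Orientations are given as a 3x3 rotation matrix whose columns are the frame's x, y, z axes.
In Python, from rig import robot, snapshot gives the robot as it stands.
- The arm moves only by the tool arm_command, never from a script. Its argument "plan" is one flat list of numbers, 7 for each row, row after row: the opening, from -1 (shut) to 1 (fully open), then the shift along the tool's x, y, z normalised to -1 to 1, where 1 is 0.4 m, then the turn, a rotation vector about the tool's x, y, z normalised to -1 to 1, where 1 is 180 degrees. A call has exactly 10 rows; each row is the pose to reach, as a shift and turn from the pose commanded when the call began, along the tool's axes at that moment, turning the shorter way round; what a row does not reach only later rows make up. A row lasts 1/12 s, in which the tool goes at most 41.7 mm and 7.16 degrees, less where a joint would pass 70% of its speed; a pose out of reach is approached as far as the arm can. A call with a number of a shift or a turn outside -1 to 1 is refused whole. A call with a gripper value outside its range is refused whole. The fingers move at their own pace and stop on an object; the grip force is fixed at half the most. Time passes only in rows, so rows that repeat a pose let the fingers close, or fill a call up. It gives the time, the measured TCP pose, the force and the opening at its end, in the units of the state.
- robot.state(): the state, without advancing time (a new reading comes with each control period).
- snapshot(name): name is "scene" or "top" or "wrist"; returns a dict with "frame" (400x640x3 uint8, red, green, blue), "fx", "fy", "cx", "cy" (pixels), "rvec" (rotation vector, rad) and "tvec" (3), from world to camera coordinates, as OpenCV has them. Camera axes: x right, y down, z forward; pixel columns grow to the right and rows downward; lengths in mm; the calibration is good to about 2 mm. A picture is of the moment at which its call begins. There is no depth.
- robot.finish_job(): hands the job in, once; it reports no verdict.
The state is a dict: "time_s": time; "joint_pos": joint angles; "qd": joint speeds; "joint_efforts": joint torques, N m; "tcp_pos": TCP position; "eef_rot": TCP orientation; "force": force on the tool from outside, world axes, zero at the start; "torque": the same for the moment, N m; "grip_width": opening from 0.0 (shut) to 1.0 (fully open).
Only numpy, scipy, OpenCV 4.12 (cv2) and the standard library are available. Lean on these libraries where they do the work, as an engineer would, in place of code of your own. Each camera call takes 0.05 s, during which the arm holds its last target. There are 200 camera calls.

## Working session

There is one attempt and no reset: what is moved stays moved. The work goes in short steps, Python scripts to look and compute and a tool call to move; the robot and the scene stay as the last step left them, time stands still between calls to the robot, and variables do not carry over. Pictures are saved under pics/ and viewed, about 8 in all and at most 12, crops included, and the job is handed in when it is done.

Besides the shell and the picture viewer there is one more tool, called after ">>>" as name(argument=value, ...) on one line, values as JSON. arm_command: Moves the arm, as the interface text tells. Its arguments: {"type":"object","properties":{"plan":{"type":"array"}},"required":["plan"]}

```bash
ls; mkdir -p pics; cat > h.py <<'E'
import numpy as np, cv2
from rig import robot, snapshot
def cam(s):
    R=cv2.Rodrigues(np.array(s["rvec"],float))[0]; t=np.array(s["tvec"],float).ravel(); return R,t
def ray(s,u,v,z):
    R,t=cam(s); d=R.T@np.array([(u-s["cx"])/s["fx"],(v-s["cy"])/s["fy"],1]); c=-R.T@t
    return c+d*(z-c[2])/d[2]
def proj(s,P):
    R,t=cam(s); p=R@np.array(P,float)+t; return np.array([s["fx"]*p[0]/p[2]+s["cx"],s["fy"]*p[1]/p[2]+s["cy"]])
def save(s,n): cv2.imwrite("pics/"+n,cv2.cvtColor(s["frame"],cv2.COLOR_RGB2BGR))
E
python3 - <<'E'
from h import *
import pickle
st=robot.state();print({k:np.round(v,3).tolist() for k,v in st.items()})
S={}
for n in("scene","top"):
    s=snapshot(n);S[n]=s;save(s,n+".png");R,t=cam(s);print(n,s["fx"],-R.T@t)
pickle.dump(S,open("s.pkl","wb"))
E
```

```text
pics
{'time_s': 0.0, 'joint_pos': [-83.796, 24.449, 4.23, 92.052, -1.952, 63.644, -3.845], 'qd': [-0.042, 0.058, -0.036, -0.018, -0.086, -0.079, -0.016], 'joint_efforts': [-0.001, -93.583, 3.667, -45.418, -0.049, 0.021, 0.0], 'tcp_pos': [171.993, 652.222, 169.983], 'eef_rot': [[0.967, -0.0, 0.255], [-0.255, -0.001, 0.967], [0.0, -1.0, -0.001]], 'force': [-0.638, 0.144, 0.697], 'torque': [0.007, 0.026, -0.022], 'grip_width': 1.005}
scene 405.44917432471067 [1194.82341567  247.51505614  532.32357367]
top 426.6361628590281 [ 4.57245760e+02 -8.69396021e-01  8.87261637e+02]
```

View pics/top.png

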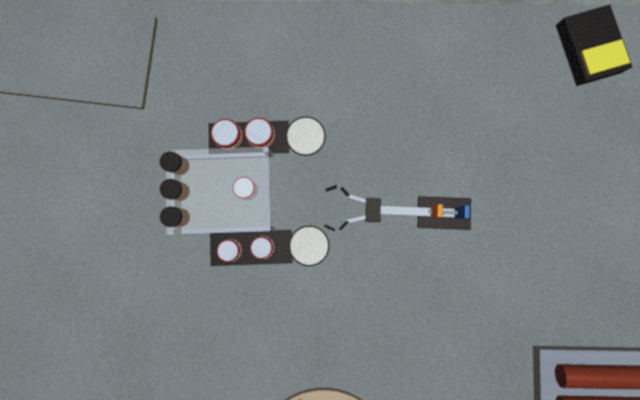

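View pics/scene.png

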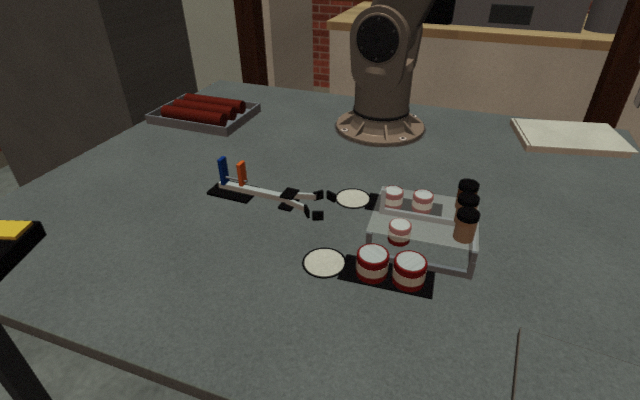

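Top view: the shelf with its mouth facing right (mouth at px x≈270). The stray tin is at (244,188), the small row below with its circle at (309,245), and the reacher pointing left with its blue handle at (466,211). The scene view agrees.

```bash
python3 - <<'E'
from h import *
import pickle
S=pickle.load(open("s.pkl","rb"));t=S["top"];sc=S["scene"]
def blobs(s,lo,hi,mn=8,roi=None):
    h=cv2.cvtColor(s["frame"],cv2.COLOR_RGB2HSV);m=cv2.inRange(h,lo,hi)
    n,l,st,c=cv2.connectedComponentsWithStats(m)
    return [(st[i].tolist(),c[i].round(1).tolist()) for i in range(1,n) if st[i][4]>=mn]
for n,s in S.items():
    print(n,"blue",blobs(s,(100,120,50),(125,255,255)),"\norange",blobs(s,(6,150,100),(18,255,255)))
    g=cv2.cvtColor(s["frame"],cv2.COLOR_RGB2HSV)
    print("white",[b for b in blobs(s,(0,0,175),(179,60,255),60)])
    print("dark",[b for b in blobs(s,(0,0,0),(179,255,50),12) if b[0][4]<3000])
for nm,u,v,z in [("circS",309.5,245.5,0),("circL",305.5,136,0),("stray",244,188,40),("handle",466,211,90),("trig",438,211,88),("t1",262,247,40),("t2",229,250,40),("mouthU",269,154,68),("mouthL",271,230,68),("padfoot",444,213,8),("skid",373,210,8)]:
    print(nm,ray(t,u,v,z).round(1))
im=cv2.cvtColor(t["frame"],cv2.COLOR_RGB2BGR)
cv2.imwrite("pics/c.png",cv2.resize(im[110:270,150:480],(800,388),interpolation=cv2.INTER_CUBIC))
E
```

```text
scene blue [([218, 156, 8, 29, 83], [220.7, 168.5])] 
orange [([237, 160, 7, 26, 74], [239.1, 170.9])]
white [([519, 120, 116, 32, 1818], [573.7, 134.6]), ([387, 187, 14, 7, 70], [392.9, 190.4]), ([338, 191, 30, 15, 266], [351.7, 197.0]), ([416, 192, 15, 6, 73], [423.2, 194.6]), ([391, 219, 18, 11, 134], [399.7, 224.0]), ([306, 250, 37, 25, 483], [323.6, 260.0])]
dark [([234, 0, 34, 86, 2177], [251.0, 40.8]), ([353, 0, 103, 122, 2135], [414.3, 38.2]), ([584, 0, 14, 30, 137], [590.8, 14.3]), ([488, 4, 47, 21, 826], [510.4, 14.0]), ([355, 15, 45, 51, 1722], [377.2, 39.6]), ([46, 36, 13, 7, 22], [51.5, 39.0]), ([62, 48, 8, 17, 45], [65.8, 54.7]), ([26, 80, 12, 11, 32], [30.2, 84.4]), ([104, 89, 4, 6, 14], [105.5, 92.0]), ([90, 91, 4, 7, 12], [91.1, 93.7]), ([97, 91, 6, 6, 16], [98.8, 93.1]), ([102, 96, 5, 9, 13], [103.6, 100.3]), ([94, 100, 7, 4, 12], [96.9, 101.3]), ([151, 101, 95, 26, 514], [207.9, 115.7]), ([227, 105, 33, 30, 252], [242.5, 120.0]), ([110, 119, 9, 11, 17], [113.3, 124.6]), ([31, 127, 6, 10, 14], [34.7, 130.7]), ([28, 130, 6, 5, 12], [30.9, 131.8]), ([39, 142, 7, 7, 13
[... 1810 characters left out ...]
6, 74, 79, 2599], [587.7, 39.3]), ([210, 144, 6, 3, 13], [212.1, 145.2]), ([161, 153, 20, 18, 287], [170.4, 161.6]), ([161, 180, 21, 18, 285], [170.9, 188.8]), ([327, 186, 9, 5, 16], [331.2, 187.9]), ([342, 188, 6, 7, 12], [344.5, 191.3]), ([161, 208, 21, 18, 303], [171.0, 216.3]), ([211, 234, 13, 11, 40], [215.8, 238.2]), ([212, 251, 10, 14, 54], [214.7, 258.7]), ([556, 366, 9, 20, 121], [560.2, 375.6])]
circS [422.5  36.8   0. ]
circL [651.9  49.4   0. ]
stray [536.2 167.9  40. ]
handle [ 494.6 -258.    90. ]
trig [ 493.9 -206.3   88. ]
t1 [419.7 128.9  40. ]
t2 [412.8 193.9  40. ]
mouthU [600.6 115.7  68. ]
mouthL [453.6 108.2  68. ]
padfoot [ 493.7 -239.2    8. ]
skid [497.6 -93.1   8. ]
```

View pics/c.png

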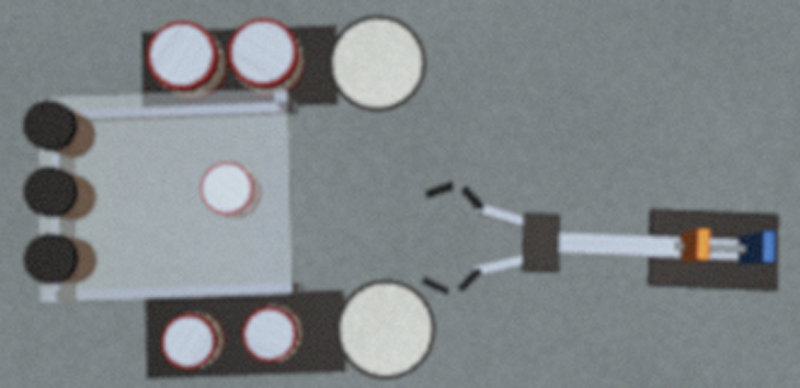

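```bash
cat >> h.py <<'E'
def rel(x,y,z,ang):
    "shift (units of 400 mm) and turn about tool y (units of 180) to world TCP x,y,z with tool z at heading ang"
    st=robot.state();R=np.array(st["eef_rot"]);d=R.T@(np.array([x,y,z])-st["tcp_pos"])
    a=np.radians(ang);zz=np.array([np.cos(a),np.sin(a),0]);yy=np.array([0,0,-1.]);T=np.c_[np.cross(yy,zz),yy,zz]
    rv=cv2.Rodrigues(R.T@T)[0].ravel()/np.pi
    print("tcp",np.round(st["tcp_pos"],1),"shift",np.round(d/400,4),"turn",np.round(rv,4))
E
python3 -c "
from h import *
rel(420,420,260,20)"
```

```text
tcp [172.  652.3 170.1] shift [ 0.7475 -0.2243 -0.4037] turn [3.000e-04 3.068e-01 2.000e-04]
```

>>> arm_command(plan=[1, 0.1, -0.22, -0.04, 0, 0.04, 0, 1, 0.2, -0.22, -0.1, 0, 0.08, 0, 1, 0.3, -0.22, -0.16, 0, 0.12, 0, 1, 0.4, -0.22, -0.22, 0, 0.16, 0, 1, 0.5, -0.22, -0.27, 0, 0.2, 0, 1, 0.6, -0.22, -0.32, 0, 0.24, 0, 1, 0.7, -0.22, -0.38, 0, 0.28, 0, 1, 0.75, -0.22, -0.4, 0, 0.307, 0, 1, 0.75, -0.22, -0.4, 0, 0.307, 0, 1, 0.75, -0.22, -0.4, 0, 0.307, 0])

```text
time_s: 0.93
tcp_pos: [427.6, 414.7, 259.2]
eef_rot: [[0.332, 0.002, 0.943], [-0.943, -0.001, 0.332], [0.002, -1.0, 0.002]]
force: [0.9, -0.8, 0.9]
grip_width: 1.001
```

```bash
python3 -c "
from h import *
rel(520,60,260,-40)"
```

```text
tcp [427.6 414.7 259.2] shift [ 9.131e-01 -3.000e-04 -7.680e-02] turn [-8.0e-04  3.3e-01  3.0e-04]
```

>>> arm_command(plan=[1, 0.91, 0, -0.08, 0, 0.33, 0, 1, 0.91, 0, -0.08, 0, 0.33, 0, 1, 0.91, 0, -0.08, 0, 0.33, 0, 1, 0.91, 0, -0.08, 0, 0.33, 0, 1, 0.91, 0, -0.08, 0, 0.33, 0, 1, 0.91, 0, -0.08, 0, 0.33, 0, 1, 0.91, 0, -0.08, 0, 0.33, 0, 1, 0.91, 0, -0.08, 0, 0.33, 0, 1, 0.91, 0, -0.08, 0, 0.33, 0, 1, 0.91, 0, -0.08, 0, 0.33, 0])

```text
time_s: 1.77
tcp_pos: [516.5, 61.7, 259.0]
eef_rot: [[-0.643, 0.001, 0.766], [-0.766, -0.001, -0.643], [-0.0, -1.0, 0.001]]
force: [-1.3, 0.0, -0.4]
grip_width: 0.998
```

```bash
python3 -c "
from h import *
rel(494,-190,240,-91.5)"
```

```text
tcp [516.5  61.7 259. ] shift [0.5179 0.048  0.3616] turn [-3.000e-04  2.859e-01 -2.000e-04]
```

>>> arm_command(plan=[1, 0.518, 0.048, 0.362, 0, 0.286, 0, 1, 0.518, 0.048, 0.362, 0, 0.286, 0, 1, 0.518, 0.048, 0.362, 0, 0.286, 0, 1, 0.518, 0.048, 0.362, 0, 0.286, 0, 1, 0.518, 0.048, 0.362, 0, 0.286, 0, 1, 0.518, 0.048, 0.362, 0, 0.286, 0, 1, 0.518, 0.048, 0.362, 0, 0.286, 0, 1, 0.518, 0.048, 0.362, 0, 0.286, 0, 1, 0.518, 0.048, 0.362, 0, 0.286, 0, 1, 0.518, 0.048, 0.362, 0, 0.286, 0])

```text
time_s: 2.6
tcp_pos: [496.1, -182.3, 239.3]
eef_rot: [[-1.0, -0.0, -0.01], [0.01, 0.0, -1.0], [0.0, -1.0, -0.0]]
force: [-0.1, 0.3, -1.0]
grip_width: 0.998
```

```bash
python3 - <<'E'
from h import *
import pickle
s=snapshot("wrist");save(s,"w1.png");pickle.dump(s,open("w1.pkl","wb"));R,t=cam(s);print(-R.T@t,R[2])
for n,P in dict(grip=(494,-234,90),handle=(493,-264,90),trig=(494.6,-204,88),jaw=(499.5,-14,20)).items(): print(n,proj(s,P))
E
```

```text
[ 579.68875797 -183.14292018  454.29805727] [-0.28708849  0.00322078 -0.95789865]
grip [361.73622267 183.13411494]
handle [385.86704047 183.68913973]
trig [337.48936874 182.52860598]
jaw [204.95619282 169.97519749]
```

View pics/w1.png

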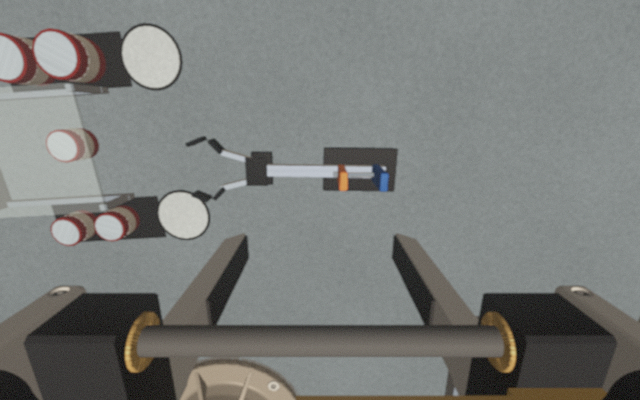

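Wrist view: the reacher's posts are at orange (343,185) and blue (384,185), about where the first estimate put them. The shelf, both circles and the stray tin (70,145) also show. Next I triangulate against the top view.

```bash
python3 - <<'E'
from h import *
import pickle
w=pickle.load(open("w1.pkl","rb"));S=pickle.load(open("s.pkl","rb"));t=S["top"];sc=S["scene"]
def tri(*obs):
    A=np.zeros((3,3));b=np.zeros(3);
    for s,u,v in obs:
        R,tt=cam(s);c=-R.T@tt;d=ray(s,u,v,0)-c;d/=np.linalg.norm(d);M=np.eye(3)-np.outer(d,d);A+=M;b+=M@c
    P=np.linalg.solve(A,b);return P.round(1),[np.abs(proj(s,P)-(u,v)).max().round(1) for s,u,v in obs]
def mask(s,lo,hi,roi):
    h=cv2.cvtColor(s["frame"],cv2.COLOR_RGB2HSV);m=cv2.inRange(h,lo,hi);k=np.zeros_like(m);x,y,X,Y=roi;k[y:Y,x:X]=m[y:Y,x:X];return k
def rng(m):
    v,u=np.nonzero(m);return u.min(),u.max()+1,v.min(),v.max()+1,u.mean().round(1),v.mean().round(1)
for n,s,roi in(("w",w,(320,140,410,200)),("t",t,(425,195,480,225)),("s",sc,(200,140,260,200))):
    print(n,"blue",rng(mask(s,(100,120,30),(125,255,255),roi)),"bright blue",rng(mask(s,(100,120,110),(125,255,255),roi)),"or",rng(mask(s,(4,120,60),(20,255,255),roi)),"bright or",rng(mask(s,(4,120,190),(20,255,255),roi)))
# dark foot & skid on plane
for n,s,roi,z in(("footw",w,(315,140,405,195),8),("skidw",w,(243,145,275,190),8),("foott",t,(412,190,475,235),8),("skidt",t,(362,192,384,226),8)):
    k=mask(s,(0,0,0),(179,255,75),roi);r=cv2.minAreaRect(cv2.findNonZero(k));print(n,np.round(r[0],1),np.round(r[1],1),round(r[2],1),ray(s,*r[0],z).round(1))
# whites in wrist
h=cv2.inRange(cv2.cvtColor(w["frame"],cv2.COLOR_RGB2HSV),(0,0,165),(179,60,255));n,l,st,c=cv2.connectedComponentsWithStats(h)
for i in range(1,n):
    if st[i][4]>150 and c[i][1]<245: print(st[i],c[i].round(1),ray(w,*c[i],0).round(1),ray(w,*c[i],40).round(1))
for nm,a,b in(("stray",(69,145),None),):
    print(nm,tri((t,243.5,188),(sc,399.7,224)),tri((t,243.5,188),(w,69,145)))
print("circS",tri((t,308.7,245.4),(sc,351.7,197.5),(w,183,215.5)),"circL",tri((t,305.1,135.7),(sc,323.6,261.5),(w,151,56)))
E
```

```text
w blue (np.int64(373), np.int64(389), np.int64(166), np.int64(191), np.float64(382.6), np.float64(180.6)) bright blue (np.int64(379), np.int64(389), np.int64(173), np.int64(191), np.float64(383.6), np.float64(181.6)) or (np.int64(338), np.int64(349), np.int64(165), np.int64(190), np.float64(342.3), np.float64(178.6)) bright or (np.int64(340), np.int64(347), np.int64(173), np.int64(190), np.float64(343.2), np.float64(181.2))
t blue (np.int64(456), np.int64(470), np.int64(205), np.int64(219), np.float64(463.4), np.float64(211.6)) bright blue (np.int64(464), np.int64(470), np.int64(205), np.int64(218), np.float64(466.8), np.float64(211.3)) or (np.int64(431), np.int64(444), np.int64(204), np.int64(218), np.float64(437.0), np.float64(210.5)) bright or (np.int64(438), np.int64(442), np.int64(205), np.int64(217), np.float64(439.5), np.float64(210.3))Traceback (most recent call last):
  File "<stdin>", line 14, in <module>
  File "<stdin>", line 12, in rng
    return umr_minimum(a, axis, None, out, keepdims, initial, where)
ValueError: zero-size array to reduction operation minimum which has no identity
```

```bash
python3 - <<'E'
from h import *
import pickle
w=pickle.load(open("w1.pkl","rb"));S=pickle.load(open("s.pkl","rb"));t=S["top"];sc=S["scene"]
def tri(*obs):
    A=np.zeros((3,3));b=np.zeros(3);
    for s,u,v in obs:
        R,tt=cam(s);c=-R.T@tt;d=ray(s,u,v,0)-c;d/=np.linalg.norm(d);M=np.eye(3)-np.outer(d,d);A+=M;b+=M@c
    P=np.linalg.solve(A,b);return P.round(1),[np.abs(proj(s,P)-(u,v)).max().round(1) for s,u,v in obs]
def mask(s,lo,hi,roi):
    h=cv2.cvtColor(s["frame"],cv2.COLOR_RGB2HSV);m=cv2.inRange(h,lo,hi);k=np.zeros_like(m);x,y,X,Y=roi;k[y:Y,x:X]=m[y:Y,x:X];return k
print("handle outer/near corner",tri((t,470,218),(w,389,191)),"trig front/near (x+30)",tri((t,437,217.5),(w,339,190)))
for n,s,roi,z in(("footw",w,(315,140,405,195),8),("skidw",w,(243,145,275,190),8),("foott",t,(412,190,475,235),8),("skidt",t,(362,192,384,226),8)):
    k=mask(s,(0,0,0),(179,255,75),roi);r=cv2.minAreaRect(cv2.findNonZero(k));print(n,np.round(r[0],1),np.round(r[1],1),round(r[2],1),ray(s,*r[0],z).round(1))
h=cv2.inRange(cv2.cvtColor(w["frame"],cv2.COLOR_RGB2HSV),(0,0,165),(179,60,255));n,l,st,c=cv2.connectedComponentsWithStats(h)
for i in range(1,n):
    if st[i][4]>150 and c[i][1]<245: print(st[i],c[i].round(1),ray(w,*c[i],0).round(1),ray(w,*c[i],40).round(1))
print("stray",tri((t,243.5,188),(sc,399.7,224)),tri((t,243.5,188),(w,68,145)))
print("circS",tri((t,308.7,245.4),(sc,352.5,197.5),(w,183,215.5)),"circL",tri((t,305.1,135.7),(sc,323.6,261.5),(w,151,56)))
E
```

```text
handle outer/near corner (array([ 481.6, -269.4,   81. ]), [np.float64(0.6), np.float64(0.8)]) trig front/near (x+30) (array([ 482.2, -206.8,   77.8]), [np.float64(0.1), np.float64(0.2)])
footw [360. 169.] [72. 42.] 0.0 [ 496.5 -242.2    8. ]
skidw [259. 168.] [26. 32.] 0.0 [499.5 -90.7   8. ]
foott [443.5 212.7] [52.2 30.9] 2.3 [ 494.3 -238.2    8. ]
skidt [373. 210.] [14. 22.] 0.0 [497.6 -93.1   8. ]
[ 122   26   57   61 2679] [150.4  56.4] [654.8  50.    0. ] [648.1  29.4  40. ]
[  34   31   43   45 1443] [55.  53.4] [659.8 180.6   0. ] [652.7 148.6  40. ]
[  0  36  23  44 794] [ 9.3 59.4] [653.  245.7   0. ] [646.5 207.9  40. ]
[  0  84  72  16 513] [33. 93.] [609.  225.3   0. ] [606.4 189.4  40. ]
[   0   97  100  103 7981] [ 42.5 149.6] [529.1 233.8   0. ] [533.6 197.   40. ]
[267 165  71  13 765] [301.5 171. ] [ 492.8 -153.7    0. ] [ 500.5 -156.3   40. ]
[346 166  26   7 155] [358.4 169.3] [ 494.6 -240.8    0. ] [ 502.1 -235.7   40. ]
[ 159  193   49   45 1700] [182.7 214.9] [423.5  38.1   0. ] [437.3  18.6  40. ]
[  0 197 103  21 957] [ 39.6 206.4] [440. 263.   0.] [452.3 223.7  40. ]
[ 95 215  27  25 511] [108.4 227.2] [403.7 161.3   0. ] [419.2 131.   40. ]
[ 52 220  27  25 505] [ 64.9 232. ] [396.1 233.9   0. ] [412.2 197.2  40. ]
stray (array([536.5, 168.6,  37.9]), [np.float64(0.4), np.float64(0.4)]) (array([537.8, 171.8,  26.4]), [np.float64(0.2), np.float64(0.2)])
circS (array([422.9,  37.4,   0.9]), [np.float64(0.5), np.float64(0.4), np.float64(0.1)]) circL (array([653.8,  48.9,   1.2]), [np.float64(0.7), np.float64(0.5), np.float64(1.0)])
```

```bash
python3 -c "
from h import *
rel(494,-236,41,-91.5)"
```

```text
tcp [ 496.2 -182.1  239.4] shift [0.004  0.4959 0.135 ] turn [0.0001 0.0051 0.0001]
```

>>> arm_command(plan=[1, 0.004, 0.05, 0.135, 0, 0.005, 0, 1, 0.004, 0.1, 0.135, 0, 0.005, 0, 1, 0.004, 0.2, 0.135, 0, 0.005, 0, 1, 0.004, 0.28, 0.135, 0, 0.005, 0, 1, 0.004, 0.35, 0.135, 0, 0.005, 0, 1, 0.004, 0.4, 0.135, 0, 0.005, 0, 1, 0.004, 0.44, 0.135, 0, 0.005, 0, 1, 0.004, 0.475, 0.135, 0, 0.005, 0, 1, 0.004, 0.496, 0.135, 0, 0.005, 0, 1, 0.004, 0.496, 0.135, 0, 0.005, 0])

```text
time_s: 3.48
tcp_pos: [493.0, -236.2, 39.8]
eef_rot: [[-1.0, -0.002, -0.028], [0.028, 0.001, -1.0], [0.002, -1.0, -0.001]]
force: [-1.0, 0.6, -0.0]
grip_width: 1.001
```

```bash
python3 - <<'E'
from h import *
rel(494,-236,41,-91.5)
s=snapshot("wrist");save(s,"w2.png")
E
```

```text
tcp [ 493.  -236.2   39.8] shift [-0.0025 -0.0031 -0.0007] turn [ 0.0002 -0.0007  0.0006]
```

View pics/w2.png

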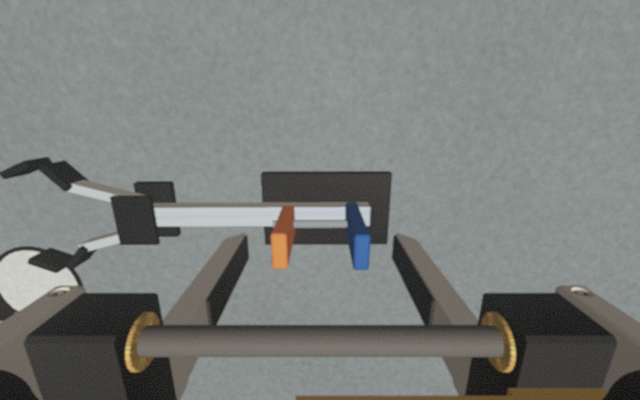

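The posts stand centred between the fingers (272 to 368, finger tips about 240 and 400). I close to just about 60 mm without squeezing.

>>> arm_command(plan=[0.6, 0, 0, 0, 0, 0, 0, 0.4, 0, 0, 0, 0, 0, 0, 0.3, 0, 0, 0, 0, 0, 0, 0.27, 0, 0, 0, 0, 0, 0, 0.27, 0, 0, 0, 0, 0, 0, 0.27, 0, 0, 0, 0, 0, 0, 0.27, 0, 0, 0, 0, 0, 0, 0.27, 0, 0, 0, 0, 0, 0, 0.27, 0, 0, 0, 0, 0, 0, 0.27, 0, 0, 0, 0, 0, 0])

```text
time_s: 4.37
tcp_pos: [493.5, -237.3, 41.1]
eef_rot: [[-1.0, 0.0, -0.031], [0.031, 0.0, -1.0], [-0.0, -1.0, -0.0]]
force: [-0.2, 4.9, 5.2]
grip_width: 0.637
```

```bash
python3 - <<'E'
from h import *
rel(554,-161,41,-87)
E
```

```text
tcp [ 493.5 -237.3   41.1] shift [-0.1451  0.0005 -0.1953] turn [ 0.0001 -0.0267 -0.    ]
```

>>> arm_command(plan=[0.27, -0.01, 0, -0.014, 0, -0.002, 0, 0.27, -0.03, 0, -0.04, 0, -0.005, 0, 0.27, -0.05, 0, -0.067, 0, -0.009, 0, 0.27, -0.07, 0, -0.094, 0, -0.013, 0, 0.27, -0.09, 0, -0.121, 0, -0.017, 0, 0.27, -0.11, 0, -0.148, 0, -0.02, 0, 0.27, -0.13, 0, -0.175, 0, -0.024, 0, 0.27, -0.145, 0, -0.195, 0, -0.027, 0, 0.27, -0.145, 0, -0.195, 0, -0.027, 0, 0.27, -0.145, 0, -0.195, 0, -0.027, 0])

```text
time_s: 5.2
tcp_pos: [555.4, -159.2, 41.1]
eef_rot: [[-0.998, 0.001, 0.056], [-0.056, 0.001, -0.998], [-0.001, -1.0, -0.001]]
force: [2.5, 2.7, 2.4]
grip_width: 0.637
```

```bash
python3 - <<'E'
from h import *
rel(548.3,-56.2,41,-87)
s=snapshot("top");save(s,"t2.png")
cv2.imwrite("pics/t2c.png",cv2.resize(cv2.cvtColor(s["frame"],cv2.COLOR_RGB2BGR)[110:270,150:480],(800,388),interpolation=cv2.INTER_CUBIC))
h=np.array([-.0523,.9986,0]);g=np.array([554.,-161,0])
print(proj(s,g+220*h+[0,0,20]),proj(s,[536.5,168.5,40]))
E
```

```text
tcp [ 555.4 -159.2   41.1] shift [ 0.0034  0.0004 -0.2582] turn [ 0.0002  0.0012 -0.0003]
[299.4162902  186.65393771] [243.71966183 187.83481098]
```

View pics/t2c.png

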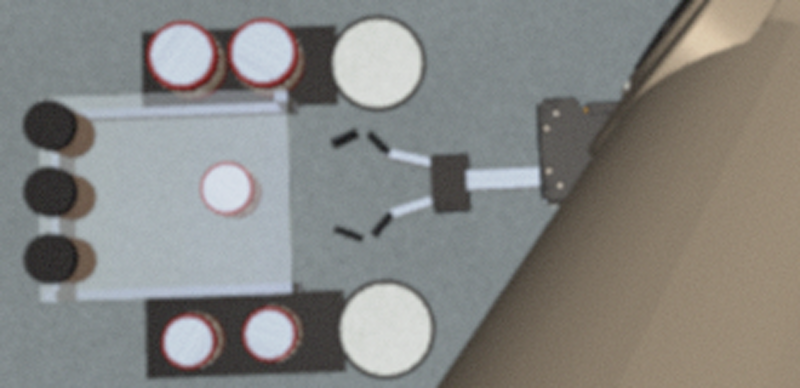

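The jaws are open (tips at crop (345,138) and (349,234)) and lined up with the tin at (227,188) and with the gap. I slide in.

>>> arm_command(plan=[0.27, 0.001, 0, -0.01, 0, 0, 0, 0.27, 0.002, 0, -0.04, 0, 0.001, 0, 0.27, 0.003, 0, -0.075, 0, 0.001, 0, 0.27, 0.003, 0, -0.11, 0, 0.001, 0, 0.27, 0.003, 0, -0.145, 0, 0.001, 0, 0.27, 0.003, 0, -0.18, 0, 0.001, 0, 0.27, 0.003, 0, -0.215, 0, 0.001, 0, 0.27, 0.003, 0, -0.24, 0, 0.001, 0, 0.27, 0.003, 0, -0.258, 0, 0.001, 0, 0.27, 0.003, 0, -0.258, 0, 0.001, 0])

```text
time_s: 6.08
tcp_pos: [547.0, -56.8, 41.0]
eef_rot: [[-0.999, -0.001, 0.052], [-0.052, 0.001, -0.999], [0.001, -1.0, -0.001]]
force: [0.1, 1.8, 0.6]
grip_width: 0.636
```

```bash
python3 - <<'E'
from h import *
rel(548.3,-56.2,41,-87)
s=snapshot("top")
im=cv2.cvtColor(s["frame"],cv2.COLOR_RGB2BGR)
cv2.imwrite("pics/t3c.png",cv2.resize(im[140:240,190:350],(800,500),interpolation=cv2.INTER_CUBIC))
E
```

```text
tcp [547.  -56.8  41. ] shift [-0.0034 -0.0001 -0.0013] turn [ 0.0002 -0.0002  0.0002]
```

View pics/t3c.png

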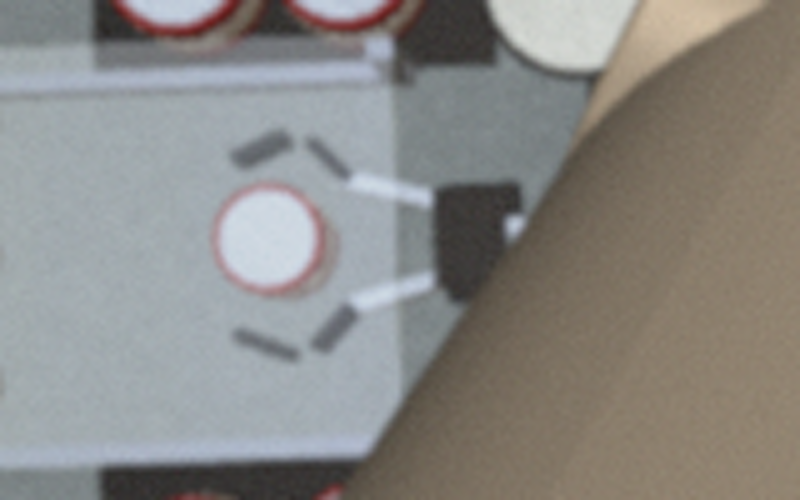

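The tin sits between the open pads, central to about 2 mm. I squeeze gradually, with a small correction.

>>> arm_command(plan=[0.24, -0.003, 0, 0.003, 0, 0, 0, 0.2, -0.004, 0, 0.005, 0, 0, 0, 0.16, -0.004, 0, 0.007, 0, 0, 0, 0.12, -0.004, 0, 0.008, 0, 0, 0, 0.08, -0.004, 0, 0.008, 0, 0, 0, 0.04, -0.004, 0, 0.008, 0, 0, 0, 0, -0.004, 0, 0.008, 0, 0, 0, -0.1, -0.004, 0, 0.008, 0, 0, 0, -0.2, -0.004, 0, 0.008, 0, 0, 0, -0.2, -0.004, 0, 0.008, 0, 0, 0])

```text
time_s: 6.97
tcp_pos: [549.0, -61.7, 41.1]
eef_rot: [[-0.999, 0.0, 0.05], [-0.05, -0.0, -0.999], [-0.0, -1.0, 0.0]]
force: [-0.0, -3.2, 1.4]
grip_width: 0.53
```

```bash
python3 - <<'E'
from h import *
s=snapshot("top");print(robot.state()["grip_width"],robot.state()["force"])
im=cv2.cvtColor(s["frame"],cv2.COLOR_RGB2BGR)
cv2.imwrite("pics/t4c.png",cv2.resize(im[140:240,190:350],(800,500),interpolation=cv2.INTER_CUBIC))
E
```

```text
0.5321673198765553 [-0.89751334 -2.56916148  1.48036428]
```

View pics/t4c.png

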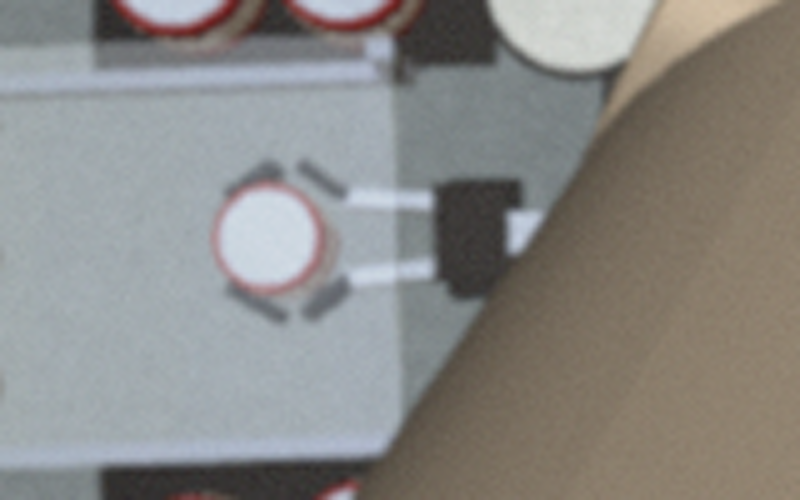

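The pads cup the tin (width 50 mm, a squeeze of about 10 mm). I draw it straight out.

>>> arm_command(plan=[-0.2, 0, 0, 0.005, 0, 0, 0, -0.2, 0, 0, 0.015, 0, 0, 0, -0.2, 0, 0, 0.03, 0, 0, 0, -0.2, 0, 0, 0.05, 0, 0, 0, -0.2, 0, 0, 0.07, 0, 0, 0, -0.2, 0, 0, 0.09, 0, 0, 0, -0.2, 0, 0, 0.11, 0, 0, 0, -0.2, 0, 0, 0.13, 0, 0, 0, -0.2, 0, 0, 0.145, 0, 0, 0, -0.2, 0, 0, 0.155, 0, 0, 0])

```text
time_s: 7.85
tcp_pos: [551.8, -124.7, 41.1]
eef_rot: [[-0.999, -0.0, 0.049], [-0.049, -0.0, -0.999], [0.0, -1.0, 0.0]]
force: [-0.4, 2.3, -0.1]
grip_width: 0.529
```

>>> arm_command(plan=[-0.2, 0, 0, 0.015, 0, 0, 0, -0.2, 0, 0, 0.035, 0, 0, 0, -0.2, 0, 0, 0.055, 0, 0, 0, -0.2, 0, 0, 0.075, 0, 0, 0, -0.2, 0, 0, 0.095, 0, 0, 0, -0.2, 0, 0, 0.115, 0, 0, 0, -0.2, 0, 0, 0.135, 0, 0, 0, -0.2, 0, 0, 0.15, 0, 0, 0, -0.2, 0, 0, 0.163, 0, 0, 0, -0.2, 0, 0, 0.17, 0, 0, 0])

```text
time_s: 8.68
tcp_pos: [555.3, -192.3, 41.1]
eef_rot: [[-0.999, -0.0, 0.049], [-0.049, -0.0, -0.999], [0.0, -1.0, 0.0]]
force: [0.2, 2.5, -1.2]
grip_width: 0.527
```

```bash
python3 - <<'E'
from h import *
s=snapshot("top")
im=cv2.cvtColor(s["frame"],cv2.COLOR_RGB2BGR)
cv2.imwrite("pics/t5c.png",cv2.resize(im[110:270,200:400],(750,600),interpolation=cv2.INTER_CUBIC))
E
```

```text
(no output)
```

View pics/t5c.png

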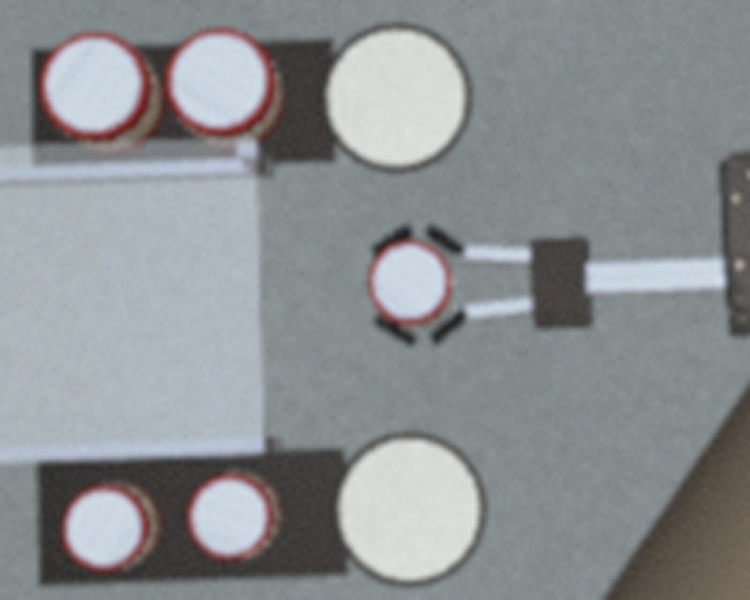

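The tin is out, upright in the jaws, with its lid at crop (410,282). The small circle is at (411,509). I work out the sideways shift.

```bash
python3 - <<'E'
from h import *
import pickle
s=pickle.load(open("s.pkl","rb"))["top"]
p=ray(s,200+410/3.75,110+282/3.75,40);d=np.array([422.9,37.4,40])-p;print(p,d)
x,y,z=robot.state()["tcp_pos"];rel(x+d[0],y+d[1],41,-87)
E
```

```text
[543.73848248  37.57812705  40.        ] [-120.83848248   -0.17812705    0.        ]
tcp [ 555.3 -192.6   41.1] shift [ 3.018e-01  3.000e-04 -1.440e-02] turn [-0.0002 -0.001  -0.    ]
```

>>> arm_command(plan=[-0.2, 0.005, 0, 0, 0, 0, 0, -0.2, 0.015, 0, 0, 0, 0, 0, -0.2, 0.03, 0, 0, 0, 0, 0, -0.2, 0.045, 0, -0.001, 0, 0, 0, -0.2, 0.06, 0, -0.002, 0, 0, 0, -0.2, 0.075, 0, -0.003, 0, 0, 0, -0.2, 0.09, 0, -0.004, 0, 0, 0, -0.2, 0.105, 0, -0.005, 0, 0, 0, -0.2, 0.12, 0, -0.006, 0, 0, 0, -0.2, 0.135, 0, -0.006, 0, 0, 0])

```text
time_s: 9.57
tcp_pos: [500.7, -191.6, 41.1]
eef_rot: [[-0.999, -0.0, 0.05], [-0.05, 0.0, -0.999], [0.0, -1.0, -0.0]]
force: [3.1, 0.1, 0.6]
grip_width: 0.503
```

>>> arm_command(plan=[-0.2, 0.015, 0, 0, 0, 0, 0, -0.2, 0.03, 0, 0, 0, 0, 0, -0.2, 0.045, 0, -0.001, 0, 0, 0, -0.2, 0.06, 0, -0.002, 0, 0, 0, -0.2, 0.08, 0, -0.003, 0, 0, 0, -0.2, 0.1, 0, -0.004, 0, 0, 0, -0.2, 0.12, 0, -0.006, 0, 0, 0, -0.2, 0.14, 0, -0.007, 0, 0, 0, -0.2, 0.155, 0, -0.008, 0, 0, 0, -0.2, 0.165, 0, -0.008, 0, 0, 0])

```text
time_s: 10.4
tcp_pos: [435.1, -192.4, 41.5]
eef_rot: [[-0.999, 0.001, 0.05], [-0.05, -0.001, -0.999], [-0.001, -1.0, 0.001]]
force: [3.8, -1.0, 2.4]
grip_width: 0.505
```

```bash
python3 - <<'E'
from h import *
s=snapshot("top")
im=cv2.cvtColor(s["frame"],cv2.COLOR_RGB2BGR)
cv2.imwrite("pics/t6c.png",cv2.resize(im[140:300,200:400],(750,600),interpolation=cv2.INTER_CUBIC))
E
```

```text
(no output)
```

View pics/t6c.png

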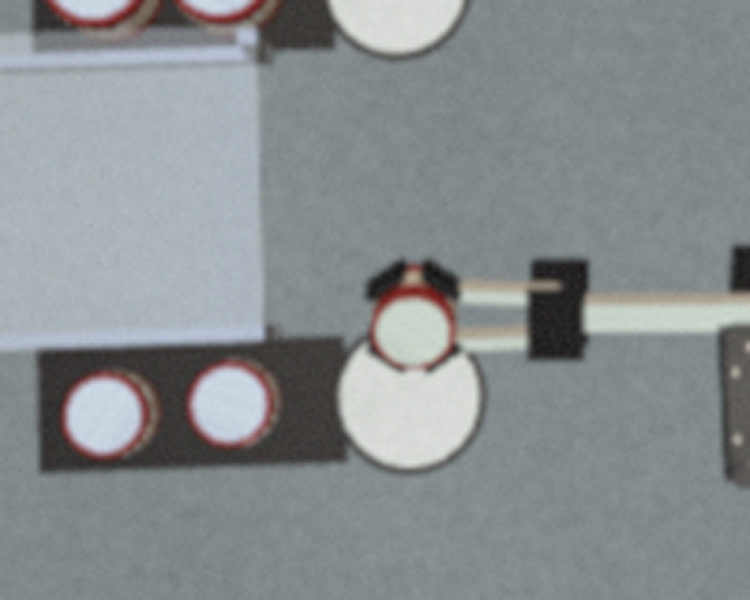

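The picture shows the reacher rolled towards the robot with the tin leaning in it: the lid at (413,330) is shifted over its far side at (413,275). I must put it upright before going on, so I look from the other two cameras first.

```bash
python3 - <<'E'
from h import *
import pickle
a=snapshot("wrist");b=snapshot("scene");pickle.dump((a,b,snapshot("top")),open("m.pkl","wb"))
rel(460,-192,41,-87)
A=cv2.cvtColor(a["frame"],cv2.COLOR_RGB2BGR);B=cv2.cvtColor(b["frame"],cv2.COLOR_RGB2BGR)
print(proj(b,[424,37,20]),proj(b,[435,-192,30]))
A=cv2.resize(A,(480,300));B=cv2.resize(B[130:270,180:450],(578,300),interpolation=cv2.INTER_CUBIC)
M=np.zeros((600,580,3),np.uint8);M[:300,:480]=A;M[300:,:578]=B;cv2.imwrite("pics/m1.png",M)
E
```

```text
tcp [ 435.5 -192.3   41.4] shift [-0.0613  0.001   0.0024] turn [-0.0002 -0.0007 -0.0002]
[352.86264795 190.91429255] [262.33746812 172.76682324]
```

View pics/m1.png

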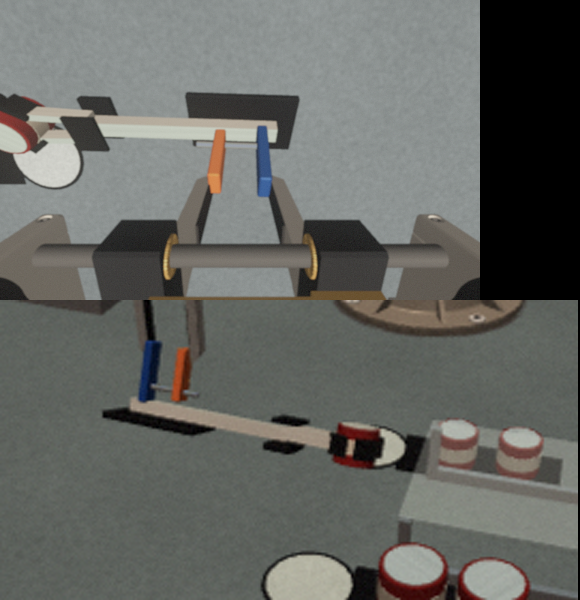

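The reacher is rolled roughly 45° about the foot's near edge, with the tin still held. I measure the roll from the posts in both views, so that I can also track it numerically.

```bash
cat > roll.py <<'E'
from h import *
import sys
def tri(*obs):
    A=np.zeros((3,3));b=np.zeros(3)
    for s,u,v in obs:
        R,tt=cam(s);c=-R.T@tt;d=ray(s,u,v,0)-c;d/=np.linalg.norm(d);M=np.eye(3)-np.outer(d,d);A+=M;b+=M@c
    return np.linalg.solve(A,b)
def ends(s,lo,hi,roi):
    "bottom and top end of a post (mid of the extreme rows)"
    h=cv2.cvtColor(s["frame"],cv2.COLOR_RGB2HSV);m=cv2.inRange(h,lo,hi);x,y,X,Y=roi
    k=np.zeros_like(m);k[y:Y,x:X]=m[y:Y,x:X]
    n,l,st,c=cv2.connectedComponentsWithStats(k);i=1+np.argmax(st[1:,4]);v,u=np.nonzero(l==i)
    a=v.min();b=v.max();return (u[v<=a+1].mean()+.5,a+.5),(u[v>=b-1].mean()+.5,b+.5)
def roll(w,sc):
    for n,lo,hi in(("handle",(100,110,25),(125,255,255)),("trigger",(4,120,50),(20,255,255))):
        wb,wt=ends(w,lo,hi,(240,100,420,290));st,sb=ends(sc,lo,hi,(190,120,320,210))
        P,Q=tri((w,*wb),(sc,*sb)),tri((w,*wt),(sc,*st));d=Q-P
        print(n,np.round((wb,wt,sb,st),0).tolist(),"low",P.round(),"top",Q.round(),"roll to -x deg",np.degrees(np.arctan2(-d[0],d[2])).round(1))
if __name__=="__main__":
    roll(snapshot("wrist"),snapshot("scene"))
    print(np.round(robot.state()["tcp_pos"],1),np.round(robot.state()["force"],1),robot.state()["grip_width"])
E
python3 - <<'E'
from roll import *
import pickle
a,b,t=pickle.load(open("m.pkl","rb"));roll(a,b)
S=pickle.load(open("s.pkl","rb"));w1=pickle.load(open("w1.pkl","rb"));print("start:");roll(w1,S["scene"])
for nm,u,v in(("lid top img",200+413/3.75,140+330/3.75),):print(nm,ray(t,u,v,40))
f=lambda u,v:(180+u*270/578,130+(v-300)*140/300)
# skid corners: wrist mosaic *4/3 ; skid -x side high end
print("skid far",tri((a,97*4/3,97*4/3),(b,*f(286,447))),"near",tri((a,88*4/3,150*4/3),(b,*f(288,419))))
E
```

```text
handle [[350.0, 170.0], [352.0, 262.0], [248.0, 176.0], [251.0, 148.0]] low [ 477. -210.   39.] top [ 434. -214.   93.] roll to -x deg 38.1
trigger [[294.0, 174.0], [286.0, 258.0], [264.0, 176.0], [266.0, 152.0]] low [ 473. -170.   44.] top [ 434. -174.   90.] roll to -x deg 40.4
start:
handle [[377.0, 166.0], [384.0, 190.0], [224.0, 184.0], [223.0, 156.0]] low [ 501. -264.   20.] top [ 484. -263.   87.] roll to -x deg 14.5
trigger [[342.0, 166.0], [344.0, 190.0], [242.0, 186.0], [242.0, 160.0]] low [ 505. -212.   30.] top [ 485. -212.   86.] roll to -x deg 19.6
lid top img [458.57152966  34.43403577  40.        ]
skid far [494.22678842 -38.8902132   21.81325053] near [450.84971082 -43.77786255  38.3175879 ]
```

>>> arm_command(plan=[-0.2, -0.008, 0, 0, 0, 0, 0, -0.2, -0.016, 0, 0, 0, 0, 0, -0.2, -0.024, 0, 0, 0, 0, 0, -0.2, -0.032, 0, 0, 0, 0, 0, -0.2, -0.04, 0, 0, 0, 0, 0, -0.2, -0.048, 0, 0, 0, 0, 0, -0.2, -0.056, 0, 0, 0, 0, 0, -0.2, -0.064, 0, 0, 0, 0, 0, -0.2, -0.072, 0, 0, 0, 0, 0, -0.2, -0.072, 0, 0, 0, 0, 0])

```text
time_s: 11.43
tcp_pos: [464.2, -189.9, 40.8]
eef_rot: [[-0.999, -0.001, 0.051], [-0.051, 0.0, -0.999], [0.001, -1.0, -0.0]]
force: [-0.7, -0.1, -1.7]
grip_width: 0.507
```

```bash
python3 - <<'E'
from roll import *
import pickle
w,sc,t=snapshot("wrist"),snapshot("scene"),snapshot("top");pickle.dump((w,sc,t),open("m2.pkl","wb"))
roll(w,sc);st=robot.state();print(np.round(st["tcp_pos"],1),np.round(st["force"],1),st["grip_width"])
# expected ends of the posts if flat, heading 93, under the present grip
g=np.array(st["tcp_pos"])*[1,1,0];h=np.array([-.052,.9986,0])
for n,x,z0,z1 in(("handle",-26,24,90),("trigger",22,30,88)):
    print(n,"flat: wrist",proj(w,g+x*h+[12,0,z0]).round(),proj(w,g+x*h+[-12,0,z1]).round(),"scene",proj(sc,g+x*h+[12,0,z0]).round(),proj(sc,g+x*h+[0,0,z1]).round())
# lid in top view: red ring blob
hs=cv2.cvtColor(t["frame"],cv2.COLOR_RGB2HSV);m=cv2.inRange(hs,(0,110,60),(8,255,255))|cv2.inRange(hs,(170,110,60),(179,255,255))
v,u=np.nonzero(m[170:280,285:345]);print("red box",u.min()+285,u.max()+286,v.min()+170,v.max()+171, "n",len(u))
E
```

```text
handle [[346.0, 184.0], [353.0, 260.0], [245.0, 184.0], [247.0, 154.0]] low [ 495. -208.   31.] top [ 463. -211.   91.] roll to -x deg 28.0
trigger [[293.0, 188.0], [286.0, 260.0], [260.0, 184.0], [262.0, 158.0]] low [ 492. -168.   37.] top [ 462. -171.   91.] roll to -x deg 28.4
[ 463.7 -190.    40.9] [-0.6  0.8 -2.4] 0.5077747916226081
handle flat: wrist [353. 205.] [361. 273.] scene [246. 182.] [245. 155.]
trigger flat: wrist [293. 207.] [284. 272.] scene [264. 182.] [264. 158.]
red box 300 319 212 234 n 23
```

>>> arm_command(plan=[-0.2, -0.008, 0, 0, 0, 0, 0, -0.2, -0.016, 0, 0, 0, 0, 0, -0.2, -0.024, 0, 0, 0, 0, 0, -0.2, -0.032, 0, 0, 0, 0, 0, -0.2, -0.04, 0, 0, 0, 0, 0, -0.2, -0.048, 0, 0, 0, 0, 0, -0.2, -0.056, 0, 0, 0, 0, 0, -0.2, -0.064, 0, 0, 0, 0, 0, -0.2, -0.07, 0, 0, 0, 0, 0, -0.2, -0.07, 0, 0, 0, 0, 0])

```text
time_s: 12.42
tcp_pos: [492.6, -189.0, 41.1]
eef_rot: [[-0.999, 0.0, 0.05], [-0.05, -0.0, -0.999], [-0.0, -1.0, 0.0]]
force: [0.1, -0.3, -3.4]
grip_width: 0.506
```

```bash
python3 roll.py; python3 - <<'E'
from h import *
import pickle
pickle.dump((snapshot("wrist"),snapshot("scene"),snapshot("top")),open("m3.pkl","wb"))
E
```

```text
handle [[346.0, 184.0], [353.0, 260.0], [239.0, 190.0], [241.0, 160.0]] low [ 524. -207.   31.] top [ 491. -209.   93.] roll to -x deg 27.7
trigger [[293.0, 186.0], [286.0, 260.0], [255.0, 190.0], [257.0, 164.0]] low [ 521. -167.   38.] top [ 490. -170.   90.] roll to -x deg 29.9
[ 492. -189.   41.] [ 0.1  0.5 -2.9] 0.5081115147952749
```

The roll is unchanged and the gripper carries the weight, so the reacher hangs slightly tilted in the pads. Lowering it onto the foot's near edge should right it; I do that gently.

>>> arm_command(plan=[-0.2, 0, 0.001, 0, 0, 0, 0, -0.2, 0, 0.003, 0, 0, 0, 0, -0.2, 0, 0.005, 0, 0, 0, 0, -0.2, 0, 0.007, 0, 0, 0, 0, -0.2, 0, 0.009, 0, 0, 0, 0, -0.2, 0, 0.011, 0, 0, 0, 0, -0.2, 0, 0.013, 0, 0, 0, 0, -0.2, 0, 0.014, 0, 0, 0, 0, -0.2, 0, 0.014, 0, 0, 0, 0, -0.2, 0, 0.014, 0, 0, 0, 0])

```text
time_s: 13.5
tcp_pos: [496.1, -189.9, 37.9]
eef_rot: [[-0.999, 0.007, 0.05], [-0.05, -0.001, -0.999], [-0.007, -1.0, 0.001]]
force: [4.8, 1.5, 30.6]
grip_width: 0.511
```

```bash
python3 roll.py
```

```text
handle [[345.0, 186.0], [354.0, 260.0], [238.0, 192.0], [240.0, 162.0]] low [ 525. -208.   27.] top [ 496. -211.   89.] roll to -x deg 25.5
trigger [[293.0, 190.0], [285.0, 258.0], [254.0, 192.0], [256.0, 164.0]] low [ 522. -167.   33.] top [ 495. -170.   90.] roll to -x deg 25.0
[ 496.1 -189.9   37.9] [ 4.9  1.3 30.5] 0.5071355937774109
```

>>> arm_command(plan=[-0.2, 0, 0, 0, 0, 0, -0.006, -0.2, 0, 0, 0, 0, 0, -0.012, -0.2, 0, 0, 0, 0, 0, -0.018, -0.2, 0, 0, 0, 0, 0, -0.024, -0.2, 0, 0, 0, 0, 0, -0.03, -0.2, 0, 0, 0, 0, 0, -0.036, -0.2, 0, 0, 0, 0, 0, -0.042, -0.2, 0, 0, 0, 0, 0, -0.045, -0.2, 0, 0, 0, 0, 0, -0.045, -0.2, 0, 0, 0, 0, 0, -0.045])

```text
time_s: 14.43
tcp_pos: [496.4, -189.9, 37.3]
eef_rot: [[-0.99, -0.134, 0.051], [-0.05, -0.009, -0.999], [0.134, -0.991, 0.002]]
force: [9.0, 0.1, 20.6]
grip_width: 0.508
```

```bash
python3 roll.py; python3 - <<'E'
from h import *
import pickle
t=snapshot("top");pickle.dump(t,open("t7.pkl","wb"))
h=cv2.cvtColor(t["frame"],cv2.COLOR_RGB2HSV)
m=cv2.inRange(h,(0,0,150),(179,70,255))
k=np.zeros_like(m);k[140:260,280:330]=m[140:260,280:330]
n,l,st,c=cv2.connectedComponentsWithStats(k)
for i in range(1,n):
    if st[i][4]>60: print(st[i],c[i].round(1),ray(t,*c[i],40).round(1))
d=cv2.inRange(h,(0,0,0),(179,255,60));k=np.zeros_like(d);k[160:260,325:372]=d[160:260,325:372]
n,l,st,c=cv2.connectedComponentsWithStats(k)
for i in range(1,n):
    if st[i][4]>60: print("dark",st[i],c[i].round(1),ray(t,*c[i],8).round(1))
E
```

```text
handle [[346.0, 182.0], [355.0, 260.0], [238.0, 194.0], [238.0, 164.0]] low [ 526. -208.   22.] top [ 503. -211.   88.] roll to -x deg 19.6
trigger [[292.0, 186.0], [284.0, 258.0], [254.0, 194.0], [254.0, 166.0]] low [ 525. -167.   29.] top [ 503. -169.   89.] roll to -x deg 19.6
[ 496.2 -189.8   37.3] [ 9.3 -0.3 20.7] 0.5075928912629438
[288 140  36  14 382] [305.2 145.4] [624.   47.4  40. ]
[299 195  31  21 379] [310.7 203.8] [506.6  34.3  40. ]
[ 291  227   37   33 1030] [308.8 244.1] [426.8  36.5  40. ]
```

>>> arm_command(plan=[-0.2, 0, 0, 0, 0, 0, -0.006, -0.2, 0, 0, 0, 0, 0, -0.012, -0.2, 0, 0, 0, 0, 0, -0.018, -0.2, 0, 0, 0, 0, 0, -0.022, -0.2, 0, 0, 0, 0, 0, -0.022, -0.2, 0, -0.002, 0, 0, 0, -0.022, -0.2, 0, -0.004, 0, 0, 0, -0.022, -0.2, 0, -0.005, 0, 0, 0, -0.022, -0.2, 0, -0.006, 0, 0, 0, -0.022, -0.2, 0, -0.006, 0, 0, 0, -0.022])

```text
time_s: 15.42
tcp_pos: [492.1, -188.8, 37.7]
eef_rot: [[-0.977, -0.209, 0.05], [-0.049, -0.01, -0.999], [0.209, -0.978, -0.0]]
force: [0.1, -0.1, -2.7]
grip_width: 0.51
```

```bash
python3 roll.py; python3 - <<'E'
from roll import *
t=snapshot("top");sc=snapshot("scene")
def wb(s,roi,lo=150):
    m=cv2.inRange(cv2.cvtColor(s["frame"],cv2.COLOR_RGB2HSV),(0,0,lo),(179,75,255));x,y,X,Y=roi;k=np.zeros_like(m);k[y:Y,x:X]=m[y:Y,x:X]
    n,l,st,c=cv2.connectedComponentsWithStats(k);return [(st[i].tolist(),c[i].round(1).tolist()) for i in range(1,n) if st[i][4]>25]
print("top",wb(t,(285,180,340,226)));print("scene",wb(sc,(300,170,390,260)));print(proj(sc,[508,35,40]),proj(t,[508,35,40]))
d=cv2.inRange(cv2.cvtColor(t["frame"],cv2.COLOR_RGB2HSV),(0,0,0),(179,255,75));k=np.zeros_like(d);k[185:240,335:365]=d[185:240,335:365]
n,l,st,c=cv2.connectedComponentsWithStats(k);print("skid",[(st[i].tolist(),ray(t,*c[i],8).round(1).tolist()) for i in range(1,n) if st[i][4]>40])
E
```

```text
handle [[346.0, 180.0], [355.0, 260.0], [240.0, 194.0], [238.0, 164.0]] low [ 522. -207.   19.] top [ 504. -210.   89.] roll to -x deg 14.8
trigger [[292.0, 184.0], [282.0, 258.0], [255.0, 194.0], [255.0, 168.0]] low [ 522. -167.   28.] top [ 505. -167.   89.] roll to -x deg 15.2
[ 492.  -188.9   37.7] [ 1.3  0.3 -2. ] 0.5036053281436111
top [([298, 196, 21, 21, 340], [308.1, 205.9]), ([320, 196, 19, 6, 99], [328.6, 198.7]), ([320, 209, 19, 7, 99], [329.5, 212.0])]
scene [([335, 190, 34, 17, 433], [351.4, 197.9]), ([360, 245, 27, 15, 346], [372.6, 252.4]), ([305, 249, 39, 11, 319], [323.9, 254.9])]
[341.11932704 202.82760199] [310.29998141 203.09147568]
skid [([339, 195, 16, 24, 287], [505.5, -37.4, 8.0]), ([335, 234, 30, 6, 116], [440.6, -39.8, 8.0])]
```

The reacher is flat again: the roll metric is back at its starting value, the lid is a round 21x21 px, and the gripper carries about half the weight. For the rest I go diagonally, mostly lengthwise, to keep the sideways drag small.

>>> arm_command(plan=[-0.2, 0.0028, 0.0006, 0.0074, 0, 0, 0, -0.2, 0.0084, 0.0018, 0.022, 0, 0, 0, -0.2, 0.014, 0.003, 0.037, 0, 0, 0, -0.2, 0.0196, 0.0042, 0.0515, 0, 0, 0, -0.2, 0.0252, 0.0054, 0.0665, 0, 0, 0, -0.2, 0.0308, 0.0066, 0.081, 0, 0, 0, -0.2, 0.0364, 0.0078, 0.096, 0, 0, 0, -0.2, 0.042, 0.009, 0.1105, 0, 0, 0, -0.2, 0.049, 0.0105, 0.129, 0, 0, 0, -0.2, 0.056, 0.012, 0.1475, 0, 0, 0])

```text
time_s: 16.45
tcp_pos: [472.1, -249.7, 37.8]
eef_rot: [[-0.977, -0.209, 0.05], [-0.049, -0.01, -0.999], [0.209, -0.978, 0.0]]
force: [-0.0, 0.9, -2.6]
grip_width: 0.509
```

```bash
python3 roll.py; cat > lid.py <<'E'
from roll import *
t=snapshot("top");m=cv2.inRange(cv2.cvtColor(t["frame"],cv2.COLOR_RGB2HSV),(0,0,150),(179,75,255))
k=np.zeros_like(m);k[157:262,292:420]=m[157:262,292:420];n,l,st,c=cv2.connectedComponentsWithStats(k)
for i in range(1,n):
    if st[i][4]>60: print(st[i],c[i].round(1),ray(t,*c[i],40).round(1))
E
python3 lid.py
```

```text
handle [[346.0, 180.0], [355.0, 260.0], [221.0, 184.0], [220.0, 156.0]] low [ 504. -268.   23.] top [ 484. -271.   89.] roll to -x deg 17.0
trigger [[292.0, 184.0], [282.0, 258.0], [236.0, 184.0], [235.0, 158.0]] low [ 502. -228.   31.] top [ 486. -228.   91.] roll to -x deg 15.0
[ 471.6 -250.8   38.1] [-0.5 -2.  -2.9] 0.5085995266735512
[328 207  22  22 352] [339.  217.2] [480.8 -22.5  40. ]
[351 207  18   7 101] [359.4 209.8] [496.2 -62.8  40. ]
[384 209  36  13 371] [402.  215.1] [ 487.  -147.3   40. ]
[351 220  19   7 105] [360.1 223.3] [469.4 -64.4  40. ]
[ 292  227   36   35 1068] [309.  244.7] [425.6  36.   40. ]
```

Everything moved together with no roll. I repeat the move, then come forward.

>>> arm_command(plan=[-0.2, 0.0028, 0.0006, 0.0074, 0, 0, 0, -0.2, 0.0084, 0.0018, 0.022, 0, 0, 0, -0.2, 0.014, 0.003, 0.037, 0, 0, 0, -0.2, 0.0196, 0.0042, 0.0515, 0, 0, 0, -0.2, 0.0252, 0.0054, 0.0665, 0, 0, 0, -0.2, 0.0308, 0.0066, 0.081, 0, 0, 0, -0.2, 0.0364, 0.0078, 0.096, 0, 0, 0, -0.2, 0.042, 0.009, 0.1105, 0, 0, 0, -0.2, 0.049, 0.0105, 0.129, 0, 0, 0, -0.2, 0.056, 0.012, 0.1475, 0, 0, 0])

```text
time_s: 17.43
tcp_pos: [452.2, -309.8, 37.8]
eef_rot: [[-0.977, -0.209, 0.05], [-0.049, -0.01, -0.999], [0.209, -0.978, 0.0]]
force: [0.6, 1.1, -2.7]
grip_width: 0.507
```

```bash
python3 roll.py;python3 lid.py; python3 - <<'E'
from h import *
R=np.array(robot.state()["eef_rot"]);print(R.T@np.array([-19,60,0])/400)
E
```

```text
handle [[346.0, 180.0], [355.0, 260.0], [204.0, 176.0], [202.0, 148.0]] low [ 484. -328.   22.] top [ 465. -330.   91.] roll to -x deg 15.3
trigger [[292.0, 184.0], [282.0, 258.0], [218.0, 174.0], [217.0, 150.0]] low [ 482. -287.   32.] top [ 467. -288.   92.] roll to -x deg 14.6
[ 451.6 -310.9   38.1] [ 0.4 -1.9 -1.9] 0.5087271221135147
[380 217  19   7  91] [389.1 220.1] [ 476.6 -121.8   40. ]
[360 218  20  21 339] [369.4 227.7] [461.  -82.9  40. ]
[ 292  227   36   35 1066] [309.  244.7] [425.6  36.1  40. ]
[381 231  19   7 104] [389.8 233.8] [ 449.7 -123.2   40. ]
[ 0.03927844  0.00828115 -0.1521344 ]
```

>>> arm_command(plan=[-0.2, 0.002, 0.0004, -0.0076, 0, 0, 0, -0.2, 0.006, 0.0013, -0.023, 0, 0, 0, -0.2, 0.01, 0.0021, -0.038, 0, 0, 0, -0.2, 0.0138, 0.0029, -0.053, 0, 0, 0, -0.2, 0.0176, 0.0037, -0.068, 0, 0, 0, -0.2, 0.0216, 0.0046, -0.084, 0, 0, 0, -0.2, 0.0256, 0.0054, -0.099, 0, 0, 0, -0.2, 0.0295, 0.0062, -0.114, 0, 0, 0, -0.2, 0.0345, 0.0073, -0.133, 0, 0, 0, -0.2, 0.0393, 0.0083, -0.152, 0, 0, 0])

```text
time_s: 18.42
tcp_pos: [433.1, -248.5, 37.9]
eef_rot: [[-0.977, -0.209, 0.05], [-0.049, -0.01, -0.999], [0.209, -0.978, -0.0]]
force: [0.1, -1.6, -2.3]
grip_width: 0.509
```

```bash
python3 roll.py;python3 lid.py
```

```text
handle [[346.0, 180.0], [355.0, 260.0], [231.0, 176.0], [230.0, 148.0]] low [ 463. -266.   20.] top [ 442. -269.   87.] roll to -x deg 17.6
trigger [[292.0, 184.0], [282.0, 258.0], [245.0, 176.0], [245.0, 152.0]] low [ 462. -226.   30.] top [ 444. -226.   89.] roll to -x deg 16.6
[ 433.  -247.6   37.8] [-0.7  1.4 -2. ] 0.5080652044154741
[ 292  227   56   35 1408] [315.9 242.8] [429.5  22.6  40. ]
[348 227  20   6 107] [357.6 229.6] [457.  -59.6  40. ]
[383 229  37  12 382] [400.9 234.3] [ 448.8 -145.3   40. ]
[349 240  19   7 107] [358.2 243. ] [430.5 -61.   40. ]
```

>>> arm_command(plan=[-0.2, 0.002, 0.0004, -0.0076, 0, 0, 0, -0.2, 0.006, 0.0013, -0.023, 0, 0, 0, -0.2, 0.01, 0.0021, -0.038, 0, 0, 0, -0.2, 0.0138, 0.0029, -0.053, 0, 0, 0, -0.2, 0.0176, 0.0037, -0.068, 0, 0, 0, -0.2, 0.0216, 0.0046, -0.084, 0, 0, 0, -0.2, 0.0256, 0.0054, -0.099, 0, 0, 0, -0.2, 0.0295, 0.0062, -0.114, 0, 0, 0, -0.2, 0.0345, 0.0073, -0.133, 0, 0, 0, -0.2, 0.0393, 0.0083, -0.152, 0, 0, 0])

```text
time_s: 19.4
tcp_pos: [414.0, -188.6, 37.9]
eef_rot: [[-0.977, -0.209, 0.05], [-0.049, -0.01, -0.999], [0.209, -0.978, 0.0]]
force: [0.0, -1.8, -2.6]
grip_width: 0.508
```

```bash
cat > ring.py <<'E'
from roll import *
t=snapshot("top");h=cv2.cvtColor(t["frame"],cv2.COLOR_RGB2HSV)
m=cv2.inRange(h,(0,70,50),(10,255,255))|cv2.inRange(h,(165,70,50),(179,255,255))
k=np.zeros_like(m);k[215:275,285:345]=m[215:275,285:345];p=cv2.findNonZero(k)
(c,r)=cv2.minEnclosingCircle(p);e=cv2.fitEllipse(p);print("red",len(p),c,r,"ellipse",np.round(e[0],1),np.round(e[1],1),"lid at",ray(t,*e[0],40).round(1))
E
python3 roll.py; python3 ring.py
```

```text
handle [[346.0, 180.0], [355.0, 260.0], [257.0, 176.0], [256.0, 150.0]] low [ 444. -206.   21.] top [ 421. -210.   84.] roll to -x deg 20.1
trigger [[292.0, 184.0], [282.0, 258.0], [271.0, 176.0], [271.0, 152.0]] low [ 442. -166.   28.] top [ 424. -167.   87.] roll to -x deg 17.3
[ 413.9 -187.7   37.8] [ 0.5  1.3 -1.8] 0.5058936818722221
red 58 (306.9237365722656, 246.3135528564453) 12.32766056060791 ellipse [306.6 246.4] [22.1 23.1] lid at [422.3  40.9  40. ]
```

The tin stands in the circle, about 3.5 mm off centre. I put its weight down and release slowly, with the gripper following so that the handle stays put.

>>> arm_command(plan=[-0.2, 0, 0.0008, 0, 0, 0, 0, -0.2, 0, 0.0015, 0, 0, 0, 0, 0, 0, 0.0015, 0, 0, 0, 0, 0.04, 0, 0.0015, -0.0015, 0, 0, 0, 0.08, 0, 0.0015, -0.004, 0, 0, 0, 0.12, 0, 0.0015, -0.0065, 0, 0, 0, 0.16, 0, 0.0015, -0.009, 0, 0, 0, 0.2, 0, 0.0015, -0.0115, 0, 0, 0, 0.24, 0, 0.0015, -0.014, 0, 0, 0, 0.27, 0, 0.0015, -0.015, 0, 0, 0])

```text
time_s: 20.38
tcp_pos: [413.8, -183.2, 37.3]
eef_rot: [[-0.977, -0.209, 0.05], [-0.049, -0.011, -0.999], [0.209, -0.978, 0.0]]
force: [-2.6, -1.9, 2.9]
grip_width: 0.637
```

```bash
python3 roll.py; python3 ring.py
```

```text
handle [[354.0, 180.0], [364.0, 260.0], [256.0, 176.0], [256.0, 150.0]] low [ 445. -207.   22.] top [ 422. -211.   85.] roll to -x deg 20.3
trigger [[286.0, 184.0], [274.0, 258.0], [274.0, 178.0], [275.0, 152.0]] low [ 443. -156.   28.] top [ 425. -156.   89.] roll to -x deg 16.3
[ 413.8 -183.2   37.3] [-1.8 -0.3  3. ] 0.6380381763483615
red 5 (312.5, 239.0) 5.4084272384643555 ellipse [312.9 239. ] [ 2.4 11.1] lid at [437.   28.5  40. ]
```

```bash
python3 - <<'E'
from roll import *
t=snapshot("top");sc=snapshot("scene")
def red(s,roi):
    f=s["frame"].astype(int);m=((f[...,0]-f[...,1]>25)&(f[...,0]-f[...,2]>25)).astype(np.uint8);x,y,X,Y=roi;q=m[y:Y,x:X];v,u=np.nonzero(q)
    return len(u),(u.min()+x,u.max()+x+1,v.min()+y,v.max()+y+1) if len(u) else None
print("top red",red(t,(285,215,345,275)))
print("scene red",red(sc,(325,165,378,220)),"expect lid",proj(sc,[422.3,40.9,40]),"base",proj(sc,[422.3,40.9,0]))
print(t["frame"][246,285:345:3].tolist())
E
```

```text
top red (58, (np.int64(297), np.int64(319), np.int64(236), np.int64(258)))
scene red (132, (np.int64(344), np.int64(364), np.int64(179), np.int64(202))) expect lid [355.00537437 183.56445393] base [354.34581599 197.96440843]
[[64, 64, 61], [61, 58, 55], [189, 191, 186], [207, 211, 205], [162, 127, 131], [194, 207, 220], [197, 207, 220], [195, 207, 219], [193, 206, 219], [198, 209, 221], [196, 208, 221], [151, 113, 114], [214, 216, 214], [212, 215, 210], [166, 166, 161], [119, 126, 128], [126, 135, 137], [127, 136, 138], [74, 73, 69], [64, 60, 56]]
```

The tin is upright in the circle (22x22 px ring centred at (308,247)), and the trigger is free while the handle did not move. I draw the open jaws clear backwards, then open the fingers fully and lift.

>>> arm_command(plan=[0.27, 0, 0, 0.004, 0, 0, 0, 0.27, 0, 0, 0.015, 0, 0, 0, 0.27, 0, 0, 0.03, 0, 0, 0, 0.27, 0, 0, 0.05, 0, 0, 0, 0.27, 0, 0, 0.07, 0, 0, 0, 0.27, 0, 0, 0.09, 0, 0, 0, 0.27, 0, 0, 0.11, 0, 0, 0, 0.27, 0, 0, 0.128, 0, 0, 0, 0.27, 0, 0, 0.14, 0, 0, 0, 0.27, 0, 0, 0.14, 0, 0, 0])

```text
time_s: 21.47
tcp_pos: [416.5, -240.6, 37.4]
eef_rot: [[-0.977, -0.209, 0.049], [-0.047, -0.011, -0.999], [0.209, -0.978, 0.001]]
force: [0.1, -0.0, -2.6]
grip_width: 0.632
```

>>> arm_command(plan=[0.35, 0, 0, 0, 0, 0, 0, 0.5, 0, 0, 0, 0, 0, 0, 0.7, 0, 0, 0, 0, 0, 0, 0.9, 0, 0, 0, 0, 0, 0, 1, 0, 0, 0, 0, 0, 0, 1, 0, 0, 0, 0, 0, 0, 1, 0, 0, 0, 0, 0, 0, 1, 0, 0, 0, 0, 0, 0, 1, 0, 0, 0, 0, 0, 0, 1, 0, 0, 0, 0, 0, 0])

```text
time_s: 22.3
tcp_pos: [416.6, -239.2, 37.3]
eef_rot: [[-0.977, -0.209, 0.05], [-0.049, -0.01, -0.999], [0.209, -0.978, -0.0]]
force: [-0.3, 0.1, -0.9]
grip_width: 1.002
```

```bash
python3 roll.py; python3 - <<'E'
from h import *
R=np.array(robot.state()["eef_rot"]);print(R.T@np.array([0,0,160])/400)
E
```

```text
handle [[356.0, 180.0], [365.0, 260.0], [234.0, 174.0], [234.0, 146.0]] low [ 448. -264.   21.] top [ 427. -267.   86.] roll to -x deg 17.9
trigger [[288.0, 184.0], [281.0, 258.0], [253.0, 174.0], [253.0, 150.0]] low [ 446. -213.   29.] top [ 426. -216.   86.] roll to -x deg 19.3
[ 416.6 -239.2   37.3] [ 0.3 -0.6 -0.1] 1.0012089690634811
[ 8.36014201e-02 -3.91165952e-01  2.05886380e-05]
```

>>> arm_command(plan=[1, 0.004, -0.02, 0, 0, 0, 0, 1, 0.013, -0.06, 0, 0, 0, 0, 1, 0.021, -0.1, 0, 0, 0, 0, 1, 0.034, -0.16, 0, 0, 0, 0, 1, 0.047, -0.22, 0, 0, 0, 0, 1, 0.06, -0.28, 0, 0, 0, 0, 1, 0.073, -0.34, 0, 0, 0, 0, 1, 0.084, -0.391, 0, 0, 0, 0, 1, 0.084, -0.391, 0, 0, 0, 0, 1, 0.084, -0.391, 0, 0, 0, 0])

```text
time_s: 23.23
tcp_pos: [417.0, -239.3, 198.3]
eef_rot: [[-0.977, -0.207, 0.05], [-0.049, -0.01, -0.999], [0.207, -0.978, -0.0]]
force: [0.2, -0.2, -0.9]
grip_width: 1.002
```

```bash
python3 - <<'E'
from h import *
t=snapshot("top");sc=snapshot("scene");w=snapshot("wrist");print(robot.state()["force"],robot.state()["tcp_pos"])
b=lambda s:cv2.cvtColor(s["frame"],cv2.COLOR_RGB2BGR)
M=np.zeros((600,800,3),np.uint8)
M[:300,:500]=cv2.resize(b(t)[110:290,200:500],(500,300));M[300:,:500]=cv2.resize(b(sc)[110:290,180:480],(500,300));M[:188,500:]=cv2.resize(b(w),(300,188))
cv2.imwrite("pics/fin.png",M)
f=t["frame"].astype(int);m=((f[...,0]-f[...,1]>25)&(f[...,0]-f[...,2]>25));v,u=np.nonzero(m[215:275,285:345]);c=((u.min()+u.max()+1)/2+285,(v.min()+v.max()+1)/2+215)
print(c,np.ptp(u),np.ptp(v),ray(t,*c,40))
E
```

```text
[ 0.14418777  0.46663199 -0.4028924 ] [ 416.0377728  -238.98316932  196.76685795]
(np.float64(308.0), np.float64(247.0)) 21 21 [421.09374348  37.96737413  40.        ]
```

View pics/fin.png

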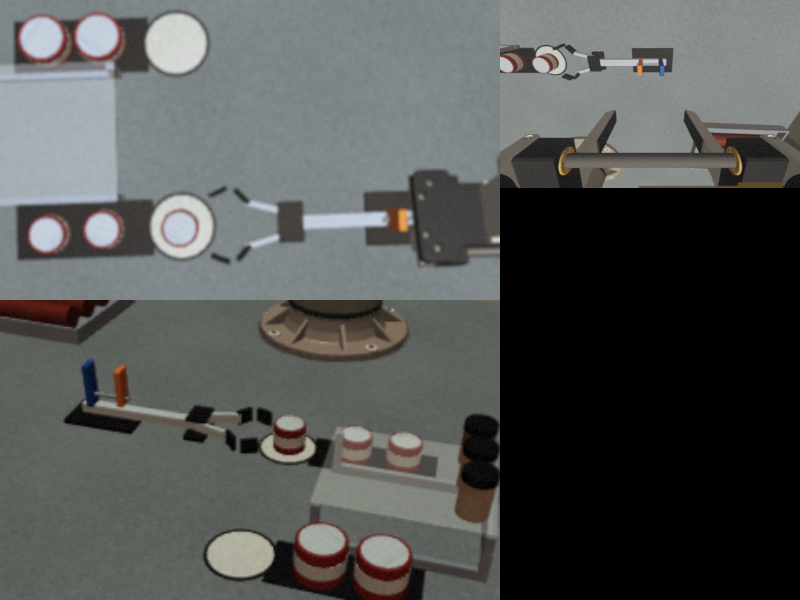

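The tin stands upright and centred in the small circle. The reacher is flat on its foot with its jaws open and clear, the rows are undisturbed and the gripper is free, so I hand in.

```bash
python3 -c "
from rig import robot
print(robot.finish_job())"
```

```text
the job is handed in; nothing more can be done
None
```

The tin stands upright in the small row's circle, but it was tipped on the way there, so the "without tipping it" condition was not fully met. I held the reacher by its grip, closed its jaws on the tin under the shelf, drew it out and slid it to the circle. There I released the trigger and backed the open jaws clear, then lifted the hand away.

**What went wrong:** on the first sideways slide the reacher rolled about the edge of its foot, and the tin leaned with it, I estimate by 20 to 30°. It stayed gripped and did not fall. I put it level again with the gripper, which meant pressing down with up to about 30 N. The rest went on shallow diagonals with part of the weight carried; no further roll showed.

**Last checks (at 23 s of the 58 s allowed):**
- **Tin:** it measures at (421, 38), about 2 mm from the circle's centre at (423, 37). The robot's fingers never came near it.
- **Reacher:** it rests flat on its foot, with the trigger free and the jaws open and clear of the tin.
- **Surroundings:** the tins in both rows look unmoved in the last pictures, and the force on the tool is close to zero.

**Doubtful measurements:** my camera reading of the roll has a bias of about 15 to 20°, so I judged "flat" against the reading at the start. One red-mask check of the tin failed because of shading; a second mask and the scene view agreed that it was upright.

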